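# Set the dose ring and prime the tablet dispenser

## Task

Get the tablet dispenser ready: stand the honey-coloured jar, which is in the way, upright and fully on the green lid and click the grey dose ring to 6. Then tip the cream canister by its bar to 60 degrees on its scale, hold it there for about a second, and bring it fully back level with the ring still at 6. Leave everything else where it stands and do not knock the jar over.

Things in the scene. Friction and masses are not known exactly. Their poses are not given: they have to be found in the camera images.
- dispenser: Steel yoke of the tablet dispenser, fixed to the counter. Base 130 x 140 x 12 mm; origin at the centre of its underside. Two uprights at y = +-57.5 mm (7 mm thick, 36 mm wide, 128 mm tall) carry the cream canister. The canister tips towards the yoke's own +x; its bar is on the -x side. A white tilt scale (0 to 90 degrees, 60 in green) is on the outer +y face.
- tip (a joint): tilt of the cream canister about the pivot, rad: 0 = upright and level (at its stop), grows as its top goes over towards the yoke's +x; 1.047 = 60 degrees; stop at 1.5. Stiff hinge (about 0.45 N m): it stays where it is left. A red pointer shows the tilt on the white scale.
- pivot (a point): the pivot, on the canister's axis, 110 mm above the counter; it turns with the canister: y along the pivot axis, z along the canister's axis (up when level). Canister: 86 mm across (94 mm at its shoulder), reaching from 70 mm below to 66 mm above this point.
- bar_grip (a point): middle of the canister's black round carrying bar, 14 mm thick, 80 mm long along its own y, joined to the canister by two 10 mm steel arms at y = +-36 mm. In the canister's frame it lies 100 mm behind (-x) and 30 mm above the pivot, so 140 mm above the counter when level; it turns with the canister. 50 mm of free room between bar and canister wall.
- dose_ring (a joint): turn of the grey dose ring, rad: value n is at (n - 1) x 0.4363 (1 = 0, 6 = 2.182, 8 = 3.054); grows clockwise seen from above. It clicks into each value (peak about 0.15 N m) and comes to rest there by itself when let go near it. A red mark on the ring points at the numerals 1 to 8 printed on the canister's white shoulder.
- ring_grip (a point): on the axis of the grey dose ring on top of the canister (50 mm across, 34 mm tall, its top 210 mm above the counter when level); the point lies 10 mm below the ring's top. It turns with the ring. The shoulder under the ring is 24 mm below this point.
- jar: round honey-coloured jar with a white lid, upright, 56 mm across (lid 55 mm, 30 mm tall), 150 mm tall, about 0.3 kg; it stands close to the dispenser where the canister would tip; origin at the centre of its underside
- green_lid: square green plastic lid lying flat and fixed on the counter, 130 x 130 mm, 12 mm thick; origin at the centre of its underside
- tub: bystander: open white plastic food tub, 120 x 120 mm, 85 mm tall; origin at the centre of its underside
- canister_a: bystander: cream ceramic storage canister with a domed lid and knob, 100 mm across, 178 mm tall; origin at the centre of its underside
- canister_b: bystander: a second canister just like canister_a
- carton: bystander: white and pink cream carton, 60 x 60 mm, 125 mm tall; origin at the centre of its underside
- bowl: bystander: white bowl with a flat blue lid, 162 mm across, 82 mm tall; origin at the centre of its underside
- spatula: bystander: red and green spatula lying on the counter, 240 mm long, along its own x axis; origin in its middle on the underside

How it is judged:
On the way, in this order (a step that is already met when the one before it is completed fails the run):
1. the jar stands upright on the green lid, let go, and the dose ring is at 6 (x of jar in the frame of green_lid between -0.045 and 0.045 m and y of jar in the frame of green_lid between -0.045 and 0.045 m and z of jar in the frame of green_lid between 0.007 and 0.017 m and angle between jar's own z axis and vertical below 0.1 rad and value of joint dose_ring between 2.032 and 2.332 rad and contact force between jar and the fingers below 0.1 N), for 0.2 s.
2. with the ring at 6 and the jar on the green lid, the canister is held tipped at 60 degrees (within 7 degrees) for 0.7 s (x of jar in the frame of green_lid between -0.045 and 0.045 m and y of jar in the frame of green_lid between -0.045 and 0.045 m and z of jar in the frame of green_lid between 0.007 and 0.017 m and angle between jar's own z axis and vertical below 0.1 rad and value of joint dose_ring between 2.032 and 2.332 rad and value of joint tip between 0.925 and 1.169 rad), for 0.7 s.
At the end, for the whole second after the job is handed in: The canister is level again (within 4 degrees) and still, the dose ring is at 6 (within 0.15 rad), the jar stands upright and at rest on the green lid, its axis within 45 mm of the lid's centre along each of the lid's sides (x of jar in the frame of green_lid between -0.045 and 0.045 m and y of jar in the frame of green_lid between -0.045 and 0.045 m and z of jar in the frame of green_lid between 0.007 and 0.017 m and angle between jar's own z axis and vertical below 0.1 rad and value of joint dose_ring between 2.032 and 2.332 rad and value of joint tip below 0.07 rad and velocity of joint tip between -0.05 and 0.05 rad/s and linear speed of jar below 0.02 m/s); the robot touches nothing.
It fails at once if the jar is knocked over (angle between jar's own z axis and vertical above 0.7 rad).
It fails at once if one of the other things (tub, canisters, carton, bowl, spatula) is pushed more than 40 mm (distance of any of tub, canister_a, canister_b, carton, bowl, spatula from where it was at the start of the episode above 0.04 m).
It also fails if it takes over 64 s, if anything falls off the work surface, if the arm or the gripper's body presses on something with over 40 N, if the wrist force passes 120 N, or if a joint passes its speed limit or range.

## Robot

A 6-joint arm with a two-finger parallel gripper is mounted at the origin on the work surface. World frame = base frame: x ahead of the robot, y to its left, z up, the work surface at z = 0. Lengths are in m, angles in rad, forces in N, time in s.
With the tool pointing down it reaches from about 0.3 to 0.875 m from the base axis. Payload 6.4 kg.
Tool frame: the origin (TCP) lies at the very end of the fingers, on their centre line; the grasp point (between the pads) lies 19 mm behind it (ctrl.hold_point_z is the distance from the TCP to the grasp point, in m); y points along the fingers, x is the direction in which the jaws open and shut, and the axes are right-handed (so a half turn about y gives the same grasp; the last joint's range is limited). The gripper opens to 85 mm and grips with 20 to 120 N. Pads are 22 mm wide; open, the fingers measure 114 mm over their backs; the gripper's body (76 mm by 85 mm) begins 54 mm behind the grasp point. The pads swing forward as they close: fully open they stand 13 mm farther back than shut.
Start: joints at [1.036, 0.181, 1.607, -0, 1.354, -0.206], TCP at [0.186, 0.544, 0.197] pointing down, gripper open.
Joint ranges: [-2.99, 2.99], [-0.89, 2.07], [0.3, 2.58], [-1.14, 4.28], [0, 2.63], [-3.12, 3.12]. Speed limits (rad/s): [2.57, 2.57, 3.01, 3.14, 3.14, 3.14].

## Interface

Orientations are given as a unit quaternion [w, x, y, z].
In Python, from bench import ctrl, imaging gives the robot as it stands.
- The arm moves only by the shell command python3 -m jog 'ROWS'. ROWS is JSON, a list of rows, each a list of 3 entries, a list of its own where there are three numbers: the shift along the tool's x, y, z in cm, then the turn, a rotation vector about the tool's x, y, z in rad, then the finger opening in cm, from 0 to 8.54. A call has 1 to 12 rows; each row shifts and turns the pose as measured when the row begins, along the tool's axes as they then stand; what a row does not reach is not made up. A row lasts 1/12 s, in which the tool goes at most 41.7 mm and 7.16 degrees, less where a joint would pass 70% of its speed; a pose out of reach is approached as far as the arm can. A call is refused whole if a number of a shift passes 4.17 or a number of a turn 0.125, either way. A call with a gripper value outside its range is refused whole. The fingers move at their own pace and stop on an object; the grip force is fixed at half the most. Time passes only in rows, so rows that do not move let the fingers close. It gives the time, the measured TCP pose, the force and the opening at its end, in the units of the state.
- ctrl.get_obs(): the state, without advancing time (a new reading comes with each control period).
- imaging.camera(name): name is "scene" or "top" or "wrist"; returns a dict with "frame" (480x640x3 uint8, red, green, blue), "depth" (480x640 float32, m along the optical axis (not along the pixel's ray), 0 where there is no reading), "K" (3x3 intrinsics, pixels), "R" (3x3) and "t" (3): a world point X has camera coordinates R X + t. Camera axes: x right, y down, z forward; pixel columns grow to the right and rows downward; lengths in m; the calibration is good to about 2 mm. A picture is of the moment at which its call begins.
- ctrl.hand_in(): hands the job in, once; it reports no verdict.
The state is a dict: "time_s": time; "q": joint angles; "dq": joint speeds; "joint_efforts": joint torques, N m; "eef_pos": TCP position; "eef_rot": TCP orientation; "wrist_force": force on the tool from outside, world axes, zero at the start; "torque": the same for the moment, N m; "opening": opening from 0.0 (shut) to 1.0 (fully open).
Only numpy, scipy, OpenCV 4.12 (cv2) and the standard library are available. Lean on these libraries where they do the work, as an engineer would, in place of code of your own. Each camera call takes 0.05 s, during which the arm holds its last target. There are 200 camera calls.

## Working session

There is one attempt and no reset: what is moved stays moved. The work goes in short steps, Python scripts to look and compute and a shell command to move; the robot and the scene stay as the last step left them, time stands still between calls to the robot, and variables do not carry over. Pictures are saved under pics/ and viewed, about 8 in all and at most 12, crops included, and the job is handed in when it is done.

```bash
ls; mkdir -p pics
cat > h.py <<'E'
import numpy as np,cv2
from bench import ctrl,imaging
from scipy.spatial.transform import Rotation as Rn
def cam(n,name=None):
    c=imaging.camera(n)
    if name: cv2.imwrite('pics/%s.png'%name,c['frame'][...,::-1])
    np.savez('/tmp/%s.npz'%n,**c); return c
def load(n): return np.load('/tmp/%s.npz'%n)
def cloud(c):
    d=c['depth'];v,u=np.mgrid[:480,:640];K=c['K']
    p=np.stack([(u-K[0,2])*d/K[0,0],(v-K[1,2])*d/K[1,1],d],-1)
    return (p-c['t'])@c['R']
def onz(c,u,v,z):
    K=c['K'];r=c['R'].T@np.array([(u-K[0,2])/K[0,0],(v-K[1,2])/K[1,1],1]);o=-c['R'].T@c['t']
    return o+r*(z-o[2])/r[2]
def pose():
    o=ctrl.get_obs();q=o['eef_rot'];R=Rn.from_quat([q[1],q[2],q[3],q[0]]).as_matrix();return np.array(o['eef_pos']),R
def togo(p,Rt=None):
    x,R=pose();d=R.T@(np.array(p)-x)*100
    print('tool shift cm',d.round(2), 'turn', Rn.from_matrix(R.T@Rt).as_rotvec().round(3) if Rt is not None else '')
E
python3 - <<'E'
from h import *
for n in('scene','top'):
    c=cam(n,n+'0');print(n,c['K'].round(1).tolist(),c['R'].round(2).tolist(),(-c['R'].T@c['t']).round(3))
a=np.vstack([cv2.imread('pics/scene0.png'),cv2.imread('pics/top0.png')])
print(pose())
E
```

```text
pics
scene [[559.5, 0.0, 323.0], [0.0, 559.5, 240.0], [0.0, 0.0, 1.0]] [[-0.1, 1.0, -0.01], [0.73, 0.07, -0.68], [-0.68, -0.07, -0.73]] [1.463 0.074 1.081]
top [[535.4, 0.0, 309.5], [0.0, 535.4, 237.2], [0.0, 0.0, 1.0]] [[0.03, -1.0, 0.01], [-0.99, -0.03, -0.14], [0.14, -0.01, -0.99]] [0.412 0.017 1.42 ]
(array([0.18538131, 0.54370454, 0.19576079]), array([[ 3.22933207e-01, -8.29984442e-04, -9.46421394e-01],
       [ 9.46420448e-01, -1.38029951e-03,  3.22934095e-01],
       [-1.57437526e-03, -9.99998703e-01,  3.39769700e-04]]))
```

View pics/scene0.png

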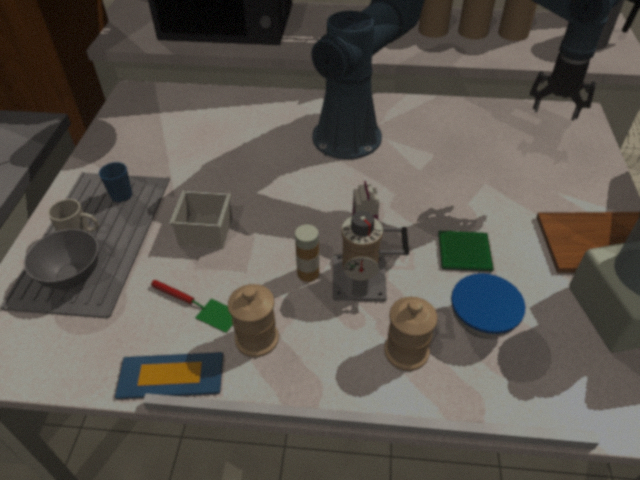

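View pics/top0.png

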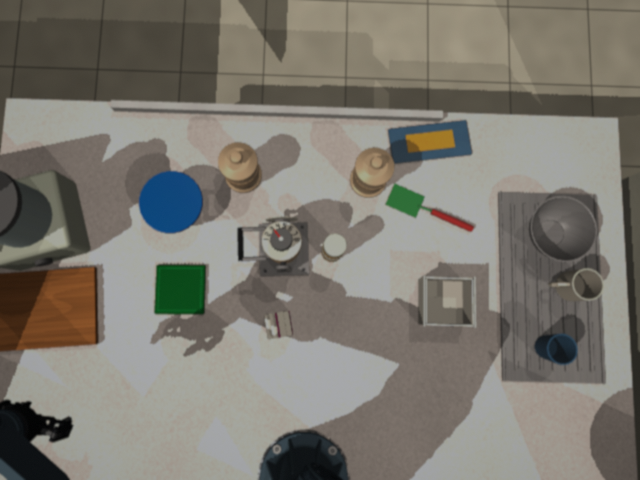

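Run:
```python
from h import *
c=load('top');P=cloud(c)
Z=P[...,2]
def st(m,n):
    q=P[m];print(n,len(q),'med',np.median(q,0).round(4),'lo',np.percentile(q,2,axis=0).round(3),'hi',np.percentile(q,98,axis=0).round(3))
    return q
def box(u0,u1,v0,v1):
    m=np.zeros((480,640),bool);m[v0:v1,u0:u1]=1;return m
f=c['frame'].astype(int);G=f[...,1]-f[...,0]
q=st(box(315,355,228,262)&(Z>.142)&(Z<.16),'jar')
print(cv2.minEnclosingCircle((q[:,:2]*1000).astype(np.float32)))
q=st(box(145,215,255,320)&(G>20)&(Z>.004)&(Z<.02),'lid');print(cv2.minAreaRect((q[:,:2]*1000).astype(np.float32)))
q=st(box(255,310,215,260)&(Z>.203),'ring');print(cv2.minEnclosingCircle((q[:,:2]*1000).astype(np.float32)))
q=st(box(255,310,215,260)&(Z>.168)&(Z<.18),'shoulder');print(cv2.minEnclosingCircle((q[:,:2]*1000).astype(np.float32)))
q=st(box(234,248,220,268)&(Z>.13)&(Z<.16),'bar');print(cv2.minAreaRect((q[:,:2]*1000).astype(np.float32)))
q=st(box(245,320,205,285)&(Z>.008)&(Z<.017),'base');print(cv2.minAreaRect((q[:,:2]*1000).astype(np.float32)))
q=st(box(255,300,300,345)&(Z>.1),'carton')
a=cv2.resize(cv2.imread('pics/top0.png')[200:285,225:355],None,fx=6,fy=6,interpolation=cv2.INTER_CUBIC)
cv2.imwrite('pics/topc.png',cv2.convertScaleAbs(a,alpha=1.4))
```

```text
jar 408 med [ 0.5728 -0.058   0.1502] lo [ 0.548 -0.082  0.145] hi [ 0.597 -0.034  0.155]
((573.32666015625, -57.39259338378906), 27.623435974121094)
lid 2356 med [0.4613 0.3362 0.0124] lo [0.401 0.276 0.006] hi [0.523 0.397 0.018]
((462.2767028808594, 336.9437255859375), (125.5288314819336, 128.691162109375), 1.5241777896881104)
ring 391 med [0.5747 0.0689 0.2109] lo [0.552 0.046 0.206] hi [0.598 0.091 0.217]
((506.5101318359375, 45.35086441040039), 98.45449829101562)
shoulder 728 med [0.5717 0.0676 0.1766] lo [0.534 0.026 0.171] hi [0.618 0.112 0.18 ]
((575.8046264648438, 68.9002456665039), 47.30915069580078)
bar 229 med [0.5688 0.1672 0.1453] lo [0.53  0.153 0.138] hi [0.609 0.178 0.15 ]
((570.4515380859375, 164.87892150878906), (80.94345092773438, 25.485166549682617), 2.106968402862549)
base 989 med [0.5422 0.0385 0.0124] lo [0.506 0.004 0.008] hi [0.646 0.135 0.017]
((589.1273193359375, 69.1037368774414), (199.1682586669922, 180.91433715820312), 3.974621295928955)
carton 504 med [0.3785 0.0723 0.1119] lo [0.35 0.04 0.1 ] hi [0.412 0.102 0.131]
```

View pics/topc.png

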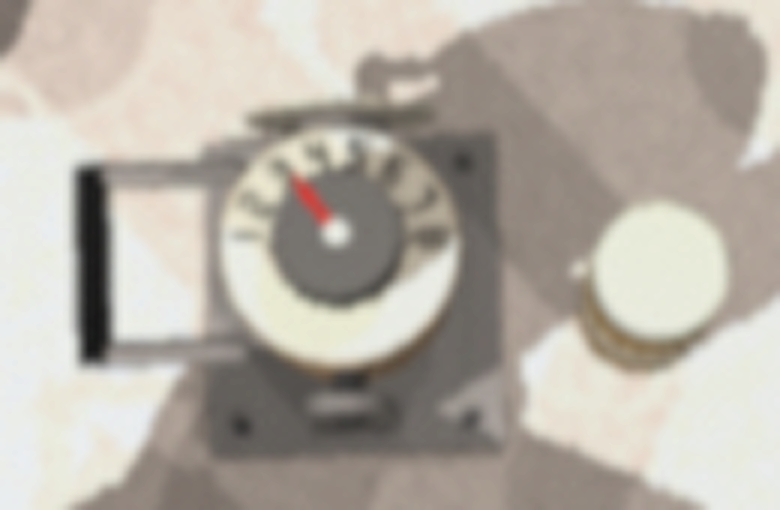

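```bash
python3 -m jog '[[[0,-1.7,0],[0,0.1246,0],8.5],[[0,-1.7,0],[0,0.1246,0],8.5],[[0,-1.7,0],[0,0.1246,0],8.5],[[0,-1.7,0],[0,0.1246,0],8.5],[[0,-1.7,0],[0,0.1246,0],8.5],[[0,-1.7,0],[0,0.1246,0],8.5],[[0,-1.7,0],[0,0.1246,0],8.5],[[0,-1.7,0],[0,0.1246,0],8.5],[[0,-1.7,0],[0,0.1246,0],8.5],[[0,-1.7,0],[0,0.1246,0],8.5]]'
python3 - <<'E'
from h import *
print(pose()[1].round(3),np.round(ctrl.get_obs()['q'],3));togo([.573,-.0575,.3])
E
```

```text
time_s: 0.93
eef_pos: [0.1829, 0.5395, 0.3615]
eef_rot: [-0.7, 0.714, -0.009, 0.0]
wrist_force: [-0.4, -0.1, -1.1]
opening: 0.993
[[ 1.    -0.012  0.013]
 [-0.013 -0.02   1.   ]
 [-0.012 -1.    -0.021]] [ 1.036  0.104  1.368 -0.     1.693  1.048]
tool shift cm [ 39.84   6.89 -59.07] turn
```

```bash
python3 -m jog '[[[2.3,0,-3.4],[0,0,0],8.5],[[2.3,0,-3.4],[0,0,0],8.5],[[2.3,0,-3.4],[0,0,0],8.5],[[2.3,0,-3.4],[0,0,0],8.5],[[2.3,0,-3.4],[0,0,0],8.5],[[2.3,0,-3.4],[0,0,0],8.5],[[2.3,0,-3.4],[0,0,0],8.5],[[2.3,0,-3.4],[0,0,0],8.5],[[2.3,0,-3.4],[0,0,0],8.5],[[2.3,0,-3.4],[0,0,0],8.5],[[2.3,0,-3.4],[0,0,0],8.5],[[2.3,0,-3.4],[0,0,0],8.5]]'
python3 - <<'E'
from h import *
print(pose()[1].round(3),np.round(ctrl.get_obs()['q'],3));togo([.573,-.0575,.3])
E
```

```text
time_s: 1.93
eef_pos: [0.4511, 0.1227, 0.3654]
eef_rot: [-0.702, 0.713, -0.007, -0.002]
wrist_force: [0.8, 0.6, -0.2]
opening: 0.997
[[ 1.    -0.012  0.007]
 [-0.007 -0.016  1.   ]
 [-0.012 -1.    -0.016]] [ 0.023 -0.143  1.603 -0.015  1.694  0.028]
tool shift cm [ 12.4    6.67 -17.83] turn
```

```bash
python3 -m jog '[[[2.3,0.5,-3.3],[0,0,0],8.5],[[2.3,0.5,-3.3],[0,0,0],8.5],[[2.3,0.5,-3.3],[0,0,0],8.5],[[2.3,1,-3.3],[0,0,0],8.5],[[2.3,1.5,-3.3],[0,0,0],8.5],[[1.0,1.5,-1.5],[0,0,0],8.5],[[0,0,0],[0,0,0],8.5]]'
python3 - <<'E'
from h import *
c=cam('wrist','w1')
print(pose()[1].round(3));togo([.573,-.0575,.096])
c=cam('top');P=cloud(c);f=c['frame'].astype(int)
m=np.zeros((480,640),bool);m[225:265,310:360]=1;q=P[m&(P[...,2]>.14)&(P[...,2]<.16)];print(len(q))
c=load('wrist');P=cloud(c);q=P[(abs(P[...,2]-.15)<.006)&(abs(P[...,0]-.573)<.06)&(abs(P[...,1]+.057)<.06)];print(len(q), q.size and cv2.minEnclosingCircle((q[:,:2]*1000).astype(np.float32)))
E
```

```text
time_s: 2.52
eef_pos: [0.5754, -0.0706, 0.3086]
eef_rot: [-0.701, 0.713, -0.011, 0.001]
wrist_force: [0.2, 0.7, -0.9]
opening: 0.998
[[ 1.    -0.013  0.016]
 [-0.016 -0.016  1.   ]
 [-0.013 -1.    -0.016]]
tool shift cm [ 0.05 21.38  1.54] turn 
322
3080 ((573.6666259765625, -57.33076477050781), 27.440122604370117)
```

View pics/w1.png

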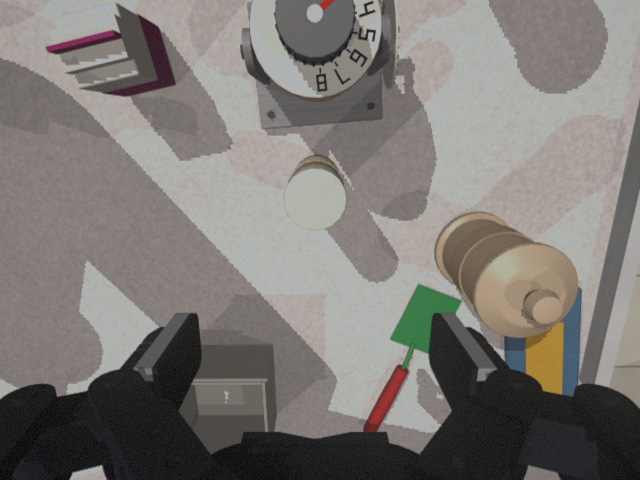

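```bash
python3 -m jog '[[[0,3.5,1.0],[0,0,0],8.5],[[0,3.5,0.5],[0,0,0],8.5],[[0,3.5,0],[0,0,0],8.5],[[0,3.0,0],[0,0,0],8.5],[[0,2.0,0],[0,0,0],8.5],[[0,2,0],[0,0,0],8.5],[[0,2,0],[0,0,0],8.5],[[0,0,0],[0,0,0],8.5]]'
python3 - <<'E'
from h import *
togo([.5735,-.0575,.096])
E
```

```text
time_s: 3.28
eef_pos: [0.5769, -0.044, 0.1233]
eef_rot: [-0.701, 0.713, 0.003, 0.004]
wrist_force: [-1.0, 0.3, -0.9]
opening: 0.995
tool shift cm [-0.36  2.75 -1.3 ] turn
```

```bash
python3 -m jog '[[[-0.35,0.9,-0.65],[0,0,0],8.5],[[0,0.9,-0.65],[0,0,0],8.5],[[0,0.5,0],[0,0,0],8.5],[[0,0,0],[0,0,0],8.5],[[0,0,0],[0,0,0],8.5]]'
python3 - <<'E'
from h import *
togo([.5735,-.0575,.096])
E
```

```text
time_s: 3.7
eef_pos: [0.5761, -0.0562, 0.1054]
eef_rot: [-0.7, 0.714, 0.007, 0.005]
wrist_force: [-0.3, -0.1, 0.5]
opening: 0.994
tool shift cm [-0.28  0.94 -0.11] turn
```

```bash
python3 -m jog '[[[-0.3,1.0,-0.1],[0,0,0],8.5],[[0,0,0],[0,0,0],7],[[0,0,0],[0,0,0],6],[[0,0,0],[0,0,0],5],[[0,0,0],[0,0,0],5],[[0,0,0],[0,0,0],4.5],[[0,0,0],[0,0,0],4.5],[[0,0,0],[0,0,0],4.5],[[0,-2.5,0],[0,0,0],4.5],[[0,-2.5,0],[0,0,0],4.5],[[0,0,0],[0,0,0],4.5]]'
python3 - <<'E'
from h import *
togo([.462,.337,.345])
E
```

```text
time_s: 4.62
eef_pos: [0.5712, -0.0565, 0.1451]
eef_rot: [-0.7, 0.714, 0.006, 0.004]
wrist_force: [1.8, -0.7, -2.0]
opening: 0.619
tool shift cm [-10.56 -20.87  38.99] turn
```

```bash
python3 -m jog '[[[0,-2,0],[0,0,0],4.5],[[0,-3,0],[0,0,0],4.5],[[0,-3,0],[0,0,0],4.5],[[0,-3,0],[0,0,0],4.5],[[0,-3,0],[0,0,0],4.5],[[0,-3,0],[0,0,0],4.5],[[0,-2.5,0],[0,0,0],4.5],[[0,-1.5,0],[0,0,0],4.5],[[0,0,0],[0,0,0],4.5]]'
python3 - <<'E'
from h import *
cam('scene','s1')
togo([.462,.337,.345])
E
```

```text
time_s: 5.37
eef_pos: [0.5648, -0.0514, 0.3506]
eef_rot: [-0.702, 0.712, 0.0, -0.001]
wrist_force: [-0.2, -0.2, -2.3]
opening: 0.621
tool shift cm [-10.15  -0.08  38.84] turn
```

View pics/s1.png

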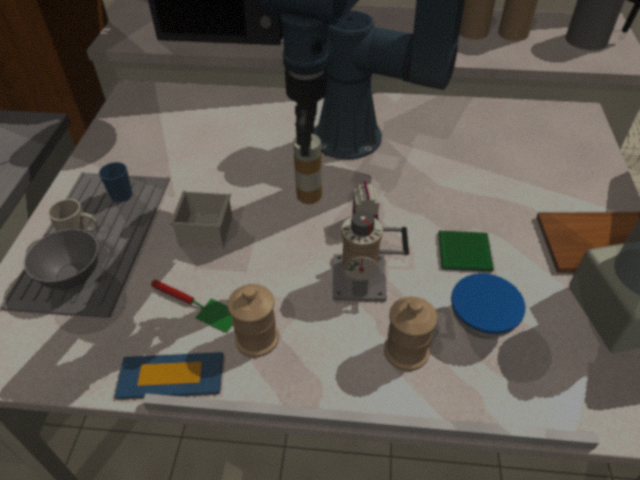

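```bash
python3 -m jog '[[[-0.4,0,1.5],[0,0,0],4.5],[[-0.8,0,2.5],[0,0,0],4.5],[[-0.9,0,3.5],[0,0,0],4.5],[[-0.9,0,3.7],[0,0,0],4.5],[[-0.9,0,3.7],[0,0,0],4.5],[[-0.9,0,3.7],[0,0,0],4.5],[[-0.9,0,3.7],[0,0,0],4.5],[[-0.9,0,3.7],[0,0,0],4.5],[[-0.9,0,3.5],[0,0,0],4.5],[[-0.9,0,3],[0,0,0],4.5],[[-0.5,0,2],[0,0,0],4.5],[[0,0,0],[0,0,0],4.5]]'
python3 - <<'E'
from h import *
print(pose()[1].round(3))
togo([.462,.337,.112])
E
```

```text
time_s: 6.42
eef_pos: [0.4558, 0.3117, 0.311]
eef_rot: [-0.702, 0.712, -0.019, -0.016]
wrist_force: [-0.6, -0.7, -2.9]
opening: 0.622
[[ 0.999 -0.05   0.003]
 [-0.004 -0.015  1.   ]
 [-0.05  -0.999 -0.015]]
tool shift cm [ 1.59 19.8   2.82] turn
```

```bash
python3 -m jog '[[[0.5,1,0.8],[0.008,0,-0.025],4.5],[[0.4,2,0.9],[0.007,0,-0.025],4.5],[[0.2,3,0.5],[0,0,0],4.5],[[0,3,0],[0,0,0],4.5],[[0,3,0],[0,0,0],4.5],[[0,2.0,0],[0,0,0],4.5],[[0,1,0],[0,0,0],4.5],[[0,0,0],[0,0,0],4.5]]'
python3 - <<'E'
from h import *
togo([.462,.337,.112],np.array([[1,0,0],[0,0,1],[0,-1,0.]]))
E
```

```text
time_s: 7.08
eef_pos: [0.4526, 0.3328, 0.1375]
eef_rot: [-0.704, 0.71, -0.005, -0.007]
wrist_force: [-0.4, 0.4, -2.1]
opening: 0.619
tool shift cm [0.98 2.53 0.44] turn [ 0.009  0.003 -0.018]
```

```bash
python3 -m jog '[[[0.5,0.8,0.25],[0.009,0,-0.018],4.5],[[0.5,0.8,0.2],[0,0,0],4.5],[[0,0.7,0],[0,0,0],4.5],[[0,0.2,0],[0,0,0],4.5],[[0,0,0],[0,0,0],4.5]]'
python3 - <<'E'
from h import *
togo([.462,.337,.107],np.array([[1,0,0],[0,0,1],[0,-1,0.]]))
E
```

```text
time_s: 7.5
eef_pos: [0.4625, 0.3367, 0.1112]
eef_rot: [-0.707, 0.707, 0.0, -0.001]
wrist_force: [-0.0, -0.2, -2.9]
opening: 0.615
tool shift cm [-0.05  0.42  0.03] turn [ 0.     0.002 -0.001]
```

```bash
python3 -m jog '[[[0,0.2,0],[0,0,0],4.5],[[0,0.1,0],[0,0,0],4.5],[[0,0,0],[0,0,0],4.5]]';python3 -m jog '[[[0,0.15,0],[0,0,0],4.5],[[0,0,0],[0,0,0],4.5]]'
```

```text
time_s: 7.75
eef_pos: [0.4637, 0.3372, 0.1099]
eef_rot: [0.707, -0.707, -0.001, 0.0]
wrist_force: [-0.5, -0.6, -2.0]
opening: 0.62
time_s: 7.92
eef_pos: [0.4645, 0.3378, 0.1098]
eef_rot: [0.708, -0.706, -0.002, -0.0]
wrist_force: [0.7, 0.2, -2.7]
opening: 0.621
```

```bash
python3 -m jog '[[[-0.1,0.35,0],[0,0,0],4.5],[[0,0.2,0],[0,0,0],4.5]]';python3 -m jog '[[[0,0.3,0],[0,0,0],4.5],[[0,0.2,0],[0,0,0],4.5]]'
```

```text
time_s: 8.08
eef_pos: [0.465, 0.3401, 0.1092]
eef_rot: [0.709, -0.705, -0.003, -0.002]
wrist_force: [-6.1, -1.6, 9.5]
opening: 0.616
time_s: 8.25
eef_pos: [0.4649, 0.3417, 0.1091]
eef_rot: [0.71, -0.704, -0.003, -0.002]
wrist_force: [-5.3, -2.5, 7.6]
opening: 0.614
```

Contact (force now upward): the jar is on the lid. Release and rise.

```bash
python3 -m jog '[[[0,0,0],[0,0,0],5.6],[[0,0,0],[0,0,0],6.2],[[0,0,0],[0,0,0],7],[[0,0,0],[0,0,0],8],[[0,0,0],[0,0,0],8.5],[[0,-1,0],[0,0,0],8.5],[[0,-2,0],[0,0,0],8.5],[[0,-3.5,0],[0,0,0],8.5],[[0,-3.5,0],[0,0,0],8.5],[[0,-3.5,0],[0,0,0],8.5],[[0,-3.5,0],[0,0,0],8.5],[[0,0,0],[0,0,0],8.5]]'
python3 - <<'E'
from h import *
c=cam('wrist');P=cloud(c)
for z,n in((.162,'top'),(.012,'lid')):
    q=P[(abs(P[...,2]-z)<.004)&(abs(P[...,0]-.462)<.09)&(abs(P[...,1]-.337)<.09)];print(n,len(q),np.median(q,0),q.std(0),cv2.minEnclosingCircle((q[:,:2]*1000).astype(np.float32)))
t=cam('top');P=cloud(t);q=P[(P[...,2]>.15)&(P[...,2]<.175)&(abs(P[...,0]-.462)<.06)&(abs(P[...,1]-.337)<.06)];print(len(q),np.median(q,0))
a=-75*np.pi/180
print(pose()[1].round(3))
togo([.5745,.069,.25])
E
```

```text
time_s: 9.25
eef_pos: [0.4624, 0.339, 0.2881]
eef_rot: [0.71, -0.705, -0.002, -0.001]
wrist_force: [0.7, 0.2, 0.6]
opening: 0.994
top 3615 [0.4634149  0.34615014 0.16176261] [0.01356454 0.01358902 0.00077627] ((463.3619079589844, 345.12921142578125), 27.48983383178711)
lid 7772 [0.45861062 0.36201967 0.01180753] [0.04394334 0.0385642  0.00099423] ((462.7157897949219, 338.0029296875), 89.48107147216797)
446 [0.46214498 0.34267787 0.16238323]
[[ 1.    -0.003 -0.002]
 [ 0.002  0.004  1.   ]
 [-0.003 -1.     0.004]]
tool shift cm [ 11.38   3.05 -26.94] turn
```

```bash
python3 -m jog '[[[1.3,0,-3],[0,0,0],8],[[1.5,0,-3.5],[0,0,0],8],[[1.5,0,-3.5],[0,0,0],8],[[1.5,0,-3.5],[0,0,0],8],[[1.5,0,-3.5],[0,0,0],8],[[1.5,0,-3.5],[0,0,0],8],[[1.4,0.5,-3],[0,0,0],8],[[1.2,0.8,-2.5],[0,0,0],8],[[0,0.5,0],[0,0,0],8]]'
python3 - <<'E'
from h import *
c=cam('wrist','w2');P=cloud(c)
q=P[(abs(P[...,2]-.21)<.004)&(abs(P[...,0]-.574)<.06)&(abs(P[...,1]-.069)<.06)];print(len(q),cv2.minEnclosingCircle((q[:,:2]*1000).astype(np.float32)),np.median(q,0))
print(pose()[1].round(3))
togo([.5745,.069,.25])
E
```

```text
time_s: 10.1
eef_pos: [0.5711, 0.0685, 0.2472]
eef_rot: [0.708, -0.706, 0.005, 0.012]
wrist_force: [-0.3, 0.6, -0.8]
opening: 0.937
5569 ((576.3098754882812, 70.98843383789062), 25.82295799255371) [0.57626096 0.07178665 0.21031082]
[[ 1.    -0.027 -0.01 ]
 [ 0.01   0.004  1.   ]
 [-0.027 -1.     0.004]]
tool shift cm [ 0.49 -0.43 -0.14] turn
```

```bash
python3 -m jog '[[[0.35,0,0.2],[0,0,-0.027],8],[[0.2,1.0,0],[0,0,0],8],[[0,1.5,0],[0,0,0],8],[[0,1.2,0],[0,0,0],8],[[0,0.8,0],[0,0,0],8],[[0,0,0],[0,0,0],8]]'
python3 - <<'E'
from h import *
togo([.5755,.0705,.184],np.array([[1,0,0],[0,0,1],[0,-1,0.]]))
E
```

```text
time_s: 10.65
eef_pos: [0.5693, 0.0767, 0.1907]
eef_rot: [0.71, -0.705, 0.001, 0.009]
wrist_force: [0.2, -0.1, 0.3]
opening: 0.937
tool shift cm [ 0.62  0.66 -0.64] turn [-0.007  0.011 -0.013]
```

```bash
python3 -m jog '[[[0.5,0.3,-0.5],[-0.007,0,-0.013],8],[[0.2,0.4,-0.2],[0,0,0],8],[[0,0,0],[0,0,0],8]]'
python3 - <<'E'
from h import *
togo([.5755,.0705,.184],np.array([[1,0,0],[0,0,1],[0,-1,0.]]))
E
```

```text
time_s: 10.9
eef_pos: [0.5764, 0.0707, 0.1824]
eef_rot: [-0.707, 0.707, 0.005, -0.005]
wrist_force: [-0.2, -0.1, -1.1]
opening: 0.937
tool shift cm [-0.09 -0.16 -0.01] turn [ 0.     0.014 -0.   ]
```

```bash
python3 -m jog '[[[-0.1,-0.1,0],[0,0,0],7],[[0,0,0],[0,0,0],6],[[0,0,0],[0,0,0],5],[[0,0,0],[0,0,0],4],[[0,0,0],[0,0,0],3.5],[[0,0,0],[0,0,0],3.5],[[0,0,0],[0,0,0],3.5],[[0,0,0],[0,0,0],3.5]]'
python3 -m jog '[[[0,0,0],[0,0.1,0],3.5],[[0,0,0],[0,0.1,0],3.5],[[0,0,0],[0,0.1,0],3.5],[[0,0,0],[0,0.1,0],3.5],[[0,0,0],[0,0.1,0],3.5],[[0,0,0],[0,0.1,0],3.5]]'
python3 - <<'E'
from h import *
print(pose()[1].round(3))
togo([.5755,.0705,.183],Rn.from_euler('z',-75,degrees=True).as_matrix()@np.array([[1,0,0],[0,0,1],[0,-1,0.]]))
E
```

```text
time_s: 11.57
eef_pos: [0.5772, 0.0702, 0.1864]
eef_rot: [-0.707, 0.707, 0.006, -0.003]
wrist_force: [-0.8, 0.5, -0.6]
opening: 0.405
time_s: 12.07
eef_pos: [0.5772, 0.0702, 0.1865]
eef_rot: [0.675, -0.674, 0.211, -0.215]
wrist_force: [-1.2, -0.1, -0.5]
opening: 0.409
[[ 0.819  0.005  0.574]
 [-0.574 -0.001  0.819]
 [ 0.004 -1.     0.002]]
tool shift cm [-0.15  0.35 -0.07] turn [-0.004  0.698  0.003]
```

Run:
```python
from h import *
cam('wrist','w3');print(ctrl.get_obs()['torque'])
```

```text
[ 0.03525435  0.02958556 -0.01256443]
```

View pics/w3.png

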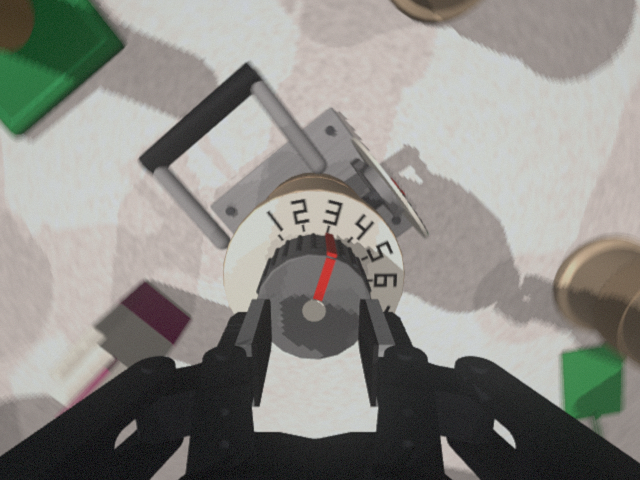

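Run:
```python
from h import *
c=load('wrist');P=cloud(c);x,R=pose()
def pr(X):
    p=c['R']@X+c['t'];p=c['K']@p;return (p[:2]/p[2]).round(0)
print('tcp',pr(x),'grasp',pr(x-R[:,1]*.019),'ringtop',pr(np.array([.5755,.0705,.21])))
q=P[(abs(P[...,2]-.21)<.003)&(abs(P[...,0]-.574)<.04)&(abs(P[...,1]-.069)<.04)];print(len(q),cv2.minEnclosingCircle((q[:,:2]*1000).astype(np.float32)),np.median(q,0))
for v in range(300,400,12):
    L=(P[v,240:400]-x)@R*1000
    print(v,[tuple(L[i].round(0).astype(int)) for i in (8,20,28,75,125,132,140)])
```

```text
tcp [315. 287.] grasp [315. 304.] ringtop [312. 310.]
8822 ((576.7503662109375, 70.85154724121094), 25.88294792175293) [0.57756442 0.07196438 0.21027003]
300 [(np.int64(-35), np.int64(10), np.int64(-11)), (np.int64(-21), np.int64(-40), np.int64(11)), (np.int64(-18), np.int64(-41), np.int64(12)), (np.int64(0), np.int64(-25), np.int64(4)), (np.int64(19), np.int64(-40), np.int64(11)), (np.int64(21), np.int64(-41), np.int64(12)), (np.int64(34), np.int64(10), np.int64(-11))]
312 [(np.int64(-24), np.int64(-50), np.int64(11)), (np.int64(-20), np.int64(-51), np.int64(11)), (np.int64(-18), np.int64(-43), np.int64(7)), (np.int64(0), np.int64(-24), np.int64(-1)), (np.int64(18), np.int64(-50), np.int64(11)), (np.int64(20), np.int64(-50), np.int64(11)), (np.int64(23), np.int64(-52), np.int64(12))]
324 [(np.int64(-22), np.int64(-60), np.int64(12)), (np.int64(-18), np.int64(-60), np.int64(11)), (np.int64(-18), np.int64(-44), np.int64(3)), (np.int64(0), np.int64(-24), np.int64(-7)), (np.int64(17), np.int64(-55), np.int64(9)), (np.int64(19), np.int64(-59), np.int64(11)), (np.int64(21), np.int64(-59),
[... 1263 characters left out ...]
.int64(19), np.int64(-78), np.int64(5))]
384 [(np.int64(-16), np.int64(-100), np.int64(17)), (np.int64(-18), np.int64(-69), np.int64(-5)), (np.int64(-49), np.int64(186), np.int64(-189)), (np.int64(1), np.int64(186), np.int64(-189)), (np.int64(55), np.int64(187), np.int64(-189)), (np.int64(17), np.int64(-73), np.int64(-2)), (np.int64(15), np.int64(-100), np.int64(17))]
396 [(np.int64(-15), np.int64(-104), np.int64(17)), (np.int64(-18), np.int64(-70), np.int64(-9)), (np.int64(-50), np.int64(185), np.int64(-204)), (np.int64(1), np.int64(187), np.int64(-204)), (np.int64(56), np.int64(188), np.int64(-205)), (np.int64(18), np.int64(-73), np.int64(-6)), (np.int64(14), np.int64(-105), np.int64(18))]
```

Run:
```python
from h import *
print(ctrl.hold_point_z, [a for a in dir(ctrl) if a[0]!='_'])
x,R=pose()
for n in('scene','top'):
    c=cam(n,n+'9');P=cloud(c);L=(P-x)@R*1000
    m=(abs(L[...,0])<45)&(abs(L[...,2])<15)&(L[...,1]>-110)&(L[...,1]<-5)
    dark=c['frame'].max(-1)<70
    q=L[m&dark];print(n,len(q),np.histogram(q[:,1],bins=range(-110,0,10))[0], q[q[:,1]>-45][:8].round(0).tolist())
a=cv2.imread('pics/scene9.png')[170:280,300:420];cv2.imwrite('pics/s9c.png',cv2.convertScaleAbs(cv2.resize(a,None,fx=5,fy=5,interpolation=cv2.INTER_CUBIC),alpha=1.8))
```

```text
0.0187 ['MotionError', 'get_obs', 'hand_in', 'hold_point_z']
scene 570 [ 67  48  68  38  51  60  61  16 103  38] [[-18.0, -43.0, -9.0], [-20.0, -43.0, -7.0], [-18.0, -41.0, -8.0], [-19.0, -41.0, -7.0], [-20.0, -42.0, -5.0], [-20.0, -44.0, -2.0], [-20.0, -35.0, -10.0], [-19.0, -38.0, -7.0]]
top 25 [ 3  8 12  0  0  0  1  0  1  0] [[-15.0, -26.0, -14.0], [-22.0, -44.0, -12.0]]
```

View pics/s9c.png

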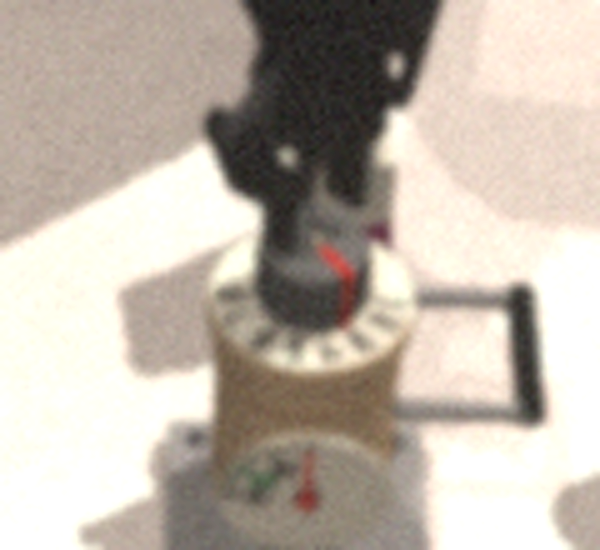

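```bash
python3 -m jog '[[[0,0,0],[0,0,0],5],[[-0.1,0,0],[0,0,0],6.5],[[0,0,0],[0,0,0],7],[[0,0,0],[0,0,0],7],[[0,0.5,0],[0,0,0],7],[[0,0.4,0],[0,0,0],7],[[0,0,0],[0,0,0],7]]'
python3 -m jog '[[[0,0.4,0],[0,0,0],7],[[0,0.3,0],[0,0,0],7]]'
python3 - <<'E'
from h import *
c=cam('wrist');P=cloud(c);x,R=pose();print(x)
L=(P-x)@R*1000;m=(abs(L[...,2])<13)&(abs(L[...,0])<60)&(abs(L[...,0])>28)&(L[...,1]>-90)&(c['frame'].max(-1)<90)
for v in range(200,400,8):
    q=L[v][m[v]]
    if len(q):print(v,len(q),q.max(0).round(0),q.min(0).round(0))
E
```

```text
time_s: 12.8
eef_pos: [0.5763, 0.0709, 0.1768]
eef_rot: [0.677, -0.676, 0.205, -0.209]
wrist_force: [-1.0, -0.4, -0.1]
opening: 0.821
time_s: 12.97
eef_pos: [0.5765, 0.0709, 0.1693]
eef_rot: [0.677, -0.676, 0.205, -0.209]
wrist_force: [0.3, -0.1, -0.0]
opening: 0.821
[0.5762137  0.07087007 0.1687836 ]
248 4 [-49.  28.  12.] [-50.  27.  11.]
272 6 [31. -7. 11.] [29. -9. 10.]
288 24 [42. -7.  3.] [31. -9.  2.]
296 11 [42. -7. -1.] [31. -9. -2.]
312 42 [ 40. -44.  12.] [-41. -53.   8.]
320 67 [ 46. -43.  12.] [-47. -58.   4.]
328 94 [ 48. -44.  12.] [-48. -64.   1.]
336 106 [ 49. -43.  12.] [-49. -69.  -2.]
344 121 [ 48. -42.  12.] [-49. -74.  -6.]
352 132 [ 49. -45.  12.] [-49. -79.  -8.]
360 117 [ 46. -47.  13.] [-46. -84. -11.]
368 112 [ 49. -53.  13.] [-49. -88. -10.]
376 90 [ 59. -58.  12.] [-59. -90. -10.]
384 113 [ 57. -63.   8.] [-58. -88. -10.]
392 45 [ 55. -67.   7.] [-57. -90. -10.]
```

```bash
python3 -m jog '[[[0,0.6,0],[0,0,0],7],[[0,0.6,0],[0,0,0],7],[[0,0.4,0],[0,0,0],7],[[0,0,0],[0,0,0],7]]'
python3 - <<'E'
from h import *
togo([.576,.0707,.149],Rn.from_euler('z',-34,degrees=True).as_matrix()@np.array([[1,0,0],[0,0,1],[0,-1,0.]]))
E
```

```text
time_s: 13.35
eef_pos: [0.576, 0.0708, 0.1505]
eef_rot: [0.676, -0.676, 0.205, -0.208]
wrist_force: [-0.5, -0.6, 0.5]
opening: 0.819
tool shift cm [ 0.01  0.15 -0.01] turn [-0.002  0.     0.004]
```

```bash
python3 -m jog '[[[0,0,0],[0,0,0],6],[[0,0,0],[0,0,0],5],[[0,0,0],[0,0,0],4.3],[[0,0,0],[0,0,0],4.3],[[0,0,0],[0,0,0],4.3],[[0,0,0],[0,0,0],4.3]]'
python3 -m jog '[[[0,0,0],[0,0.1,0],4.3],[[0,0,0],[0,0.1,0],4.3],[[0,0,0],[0,0.1,0],4.3]]'; python3 -c "
from h import *
print(ctrl.get_obs()['torque'],ctrl.get_obs()['q'])"
```

```text
time_s: 13.85
eef_pos: [0.5768, 0.0704, 0.1507]
eef_rot: [0.676, -0.676, 0.204, -0.208]
wrist_force: [1.0, -0.6, -0.2]
opening: 0.564
time_s: 14.1
eef_pos: [0.577, 0.0701, 0.1507]
eef_rot: [0.637, -0.636, 0.306, -0.31]
wrist_force: [0.5, -1.1, -1.3]
opening: 0.567
[-0.10778872 -0.09444589 -0.04024473] [-8.21913943e-02  2.34202931e-01  1.63998371e+00 -1.58680558e-03
  1.26142307e+00  8.19273775e-01]
```

```bash
python3 -m jog '[[[0,0,0],[0,0.1,0],4.3],[[0,0,0],[0,0.1,0],4.3],[[0,0,0],[0,0.1,0],4.3],[[0,0,0],[0,0.1,0],4.3],[[0,0,0],[0,0.1,0],4.3],[[0,0,0],[0,0.1,0],4.3],[[0,0,0],[0,0.1,0],4.3],[[0,0,0],[0,0.1,0],4.3],[[0,0,0],[0,0.1,0],4.3],[[0,0,0],[0,0.1,0],4.3],[[0,0,0],[0,0,0],4.3]]'
python3 - <<'E'
from h import *
x,R=pose();print('yaw',np.degrees(np.arctan2(R[1,0],R[0,0])),'target',-33.8-75)
E
```

```text
time_s: 15.02
eef_pos: [0.5771, 0.0694, 0.1507]
eef_rot: [-0.396, 0.394, -0.584, 0.589]
wrist_force: [0.6, -1.4, -1.1]
opening: 0.565
yaw -112.06769428469399 target -108.8
```

Near enough (±8.6°, and it self-centres). Open, rise and check.

```bash
python3 -m jog '[[[0,0,0],[0,0,0],5.5],[[0,0,0],[0,0,0],6.5],[[0,0,0],[0,0,0],7],[[0,0,0],[0,0,0],7],[[0,-1,0],[0,0,0],7],[[0,-2.5,0],[0,0,0],7],[[0,-3,0],[0,0,0],7],[[0,-3,0],[0,0,0],7],[[0,-3,0],[0,0,0],7],[[0,0,0],[0,0,0],7]]'
python3 - <<'E'
from h import *
c=cam('wrist','w4')
cv2.imwrite('pics/w4s.png',cv2.imread('pics/w4.png'))
print(pose()[1].round(3),ctrl.get_obs()['q'])
E
```

```text
time_s: 15.85
eef_pos: [0.574, 0.0706, 0.2824]
eef_rot: [-0.399, 0.399, -0.583, 0.585]
wrist_force: [0.8, 0.7, 1.1]
opening: 0.819
[[-0.363 -0.002  0.932]
 [-0.932 -0.002 -0.363]
 [ 0.003 -1.    -0.001]] [-0.08145332  0.1308477   1.49631623 -0.00229256  1.51576095  1.86097969]
```

View pics/w4.png

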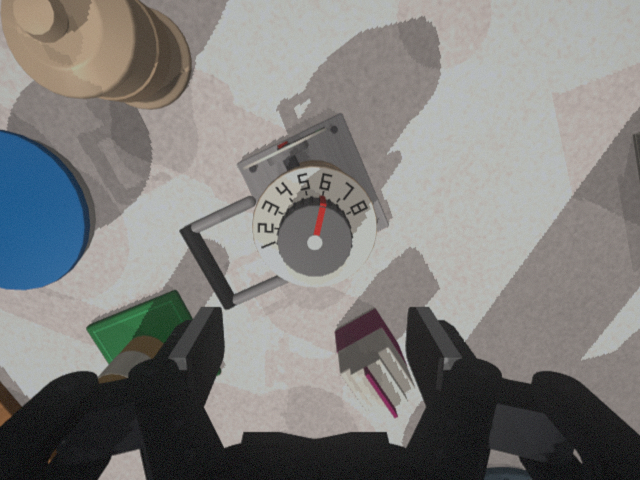

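```bash
cat >> h.py <<'E'
piv=np.array([.5755,.070,.11])
G=.048
def Rt(phi):
    ax=np.array([np.cos(YAW),np.sin(YAW),0])
    R0=np.array([[0,0,1],[-1,0,0],[0,-1,0.]])
    return Rn.from_rotvec(ax*phi).as_matrix()@Rn.from_euler('z',YAW).as_matrix()@R0
YAW=.036
E
python3 - <<'E'
from h import *
c=load('wrist');P=cloud(c)
m=(c['frame'].max(-1)<70)&(abs(P[...,2]-.144)<.008)&(abs(P[...,0]-.57)<.06)&(abs(P[...,1]-.167)<.02)
q=P[m];print(len(q),np.median(q,0),cv2.minAreaRect((q[:,:2]*1000).astype(np.float32)),q.max(0))
R=Rt(-.52);b=np.array([.571,.1665,.14]);togo(b+R[:,1]*(G-.09),R);togo([.574,.16,.30],Rt(0))
E
```

```text
1330 [0.57205962 0.16797603 0.14561239] ((570.4352416992188, 169.1304168701172), (78.92243194580078, 12.417896270751953), 3.4045791625976562) [0.60992164 0.17667212 0.14856988]
tool shift cm [-10.8   10.32  -4.51] turn [ 0.107 -0.398 -0.51 ]
tool shift cm [-8.35 -2.03 -3.17] turn [ 0.001 -0.408  0.002]
```

```bash
sed -i 's/YAW=.036/YAW=.045/' h.py; python3 -m jog '[[[-2,0,-0.9],[0,-0.1,0],5],[[-2,0,-0.8],[0,-0.1,0],5],[[-2,0,-0.5],[0,-0.1,0],5],[[-2,0,-0.3],[0,-0.1,0],5],[[-1,0,0],[0,0,-0.1],5],[[-1,0,0],[0,0,-0.1],5],[[0,0,0],[0,0,-0.1],5],[[0,0,0],[0,0,-0.1],5],[[0,0,0],[0,0,-0.1],5],[[0,0,0],[0,0,0],5]]'
python3 - <<'E'
from h import *
R=Rt(-.52);b=np.array([.571,.168,.14]);togo(b+R[:,1]*(G-.09),R);print(ctrl.get_obs()['q'])
E
```

```text
time_s: 16.73
eef_pos: [0.5643, 0.1762, 0.279]
eef_rot: [-0.367, 0.621, -0.338, 0.604]
wrist_force: [-0.4, -0.1, -0.4]
opening: 0.581
tool shift cm [-6.22  8.25  0.63] turn [-0.002  0.003  0.006]
[ 0.38671281  0.34000501  1.34121835 -0.49472897  1.64131418  1.91921826]
```

```bash
python3 -m jog '[[[-2,0,0.2],[0,0,0],4.5],[[-2.2,0,0.2],[0,0,0],4.5],[[-2,0,0.2],[0,0,0],4.5],[[0,2,0],[0,0,0],4.5],[[0,2.2,0],[0,0,0],4.5],[[0,2,0],[0,0,0],4.5],[[0,1,0],[0,0,0],4.5],[[0,0,0],[0,0,0],4.5]]'
python3 - <<'E'
from h import *
c=cam('wrist','w5');P=cloud(c);x,R=pose()
R1=Rt(-.52);b=np.array([.571,.168,.14]);togo(b+R1[:,1]*(G),R1);print(ctrl.get_obs()['q'])
L=(P-x)@R*1000
m=(c['frame'].max(-1)<70)&(abs(P[...,2]-.144)<.01)&(abs(P[...,0]-.57)<.06)&(abs(P[...,1]-.167)<.02)
print(m.sum(),np.median(L[m],0).round(1),np.median(P[m],0).round(4))
E
```

```text
time_s: 17.4
eef_pos: [0.568, 0.1968, 0.1791]
eef_rot: [-0.372, 0.622, -0.342, 0.598]
wrist_force: [0.9, -0.1, 0.8]
opening: 0.528
tool shift cm [0.63 9.72 0.14] turn [ 0.002  0.01  -0.009]
[ 0.40649267  0.44579044  1.39630404 -0.47541026  1.50521193  2.00441603]
2664 [ 3.7 42.5  3.5] [0.5729 0.1734 0.1453]
```

View pics/w5.png

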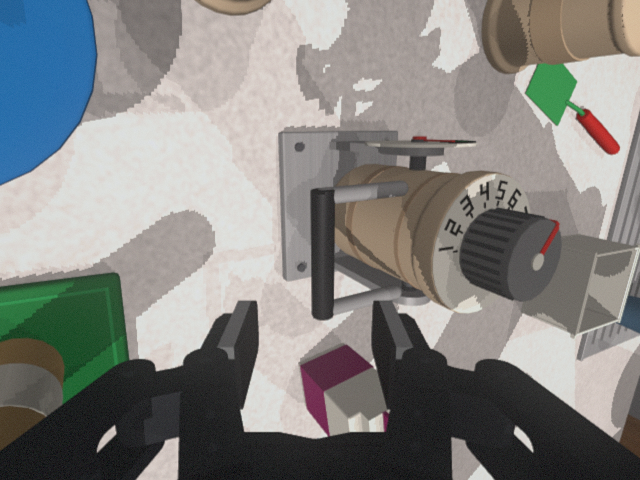

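```bash
python3 -m jog '[[[0.3,2,0],[0,0,0],4.5],[[0.2,2.5,0.1],[0,0,0],4.5],[[0,2,0],[0,0,0],4.5],[[0,1,0],[0,0,0],4.5],[[0,0,0],[0,0,0],4.5]]'
python3 - <<'E'
from h import *
R1=Rt(-.52);b=np.array([.571,.169,.14]);togo(b+R1[:,1]*(G),R1)
E
```

```text
time_s: 17.87
eef_pos: [0.5762, 0.1572, 0.1229]
eef_rot: [-0.377, 0.616, -0.343, 0.601]
wrist_force: [-0.8, -0.3, 0.4]
opening: 0.528
tool shift cm [-0.15  2.72 -0.49] turn [-0.008  0.004 -0.017]
```

```bash
python3 -m jog '[[[-0.15,1.0,-0.3],[0,0,0],4.5],[[0,1,-0.2],[0,0,0],4.5],[[0,0.5,0],[0,0,0],4.5],[[0,0,0],[0,0,0],4.5]]'
python3 - <<'E'
from h import *
R1=Rt(-.52);b=np.array([.571,.169,.14]);togo(b+R1[:,1]*(G),R1)
c=cam('wrist','w6');P=cloud(c);x,R=pose();L=(P-x)@R*1000
m=(c['frame'].max(-1)<70)&(abs(P[...,2]-.144)<.01)&(abs(P[...,0]-.57)<.06)&(abs(P[...,1]-.169)<.012)
print(m.sum(),np.median(L[m],0).round(1),np.median(P[m],0).round(4))
E
```

```text
time_s: 18.2
eef_pos: [0.574, 0.1474, 0.1025]
eef_rot: [-0.378, 0.614, -0.342, 0.602]
wrist_force: [-0.6, -0.7, 0.2]
opening: 0.527
tool shift cm [-0.01  0.46 -0.21] turn [-0.014  0.001 -0.019]
6859 [ -2.  -49.1   3.7] [0.576  0.1734 0.1454]
```

```bash
python3 -m jog '[[[0,0.4,-0.1],[0,0,0],4.5],[[0,0,0],[0,0,0],3.5],[[0,0,0],[0,0,0],2.5],[[0,0,0],[0,0,0],1.5],[[0,0,0],[0,0,0],0.8],[[0,0,0],[0,0,0],0.8],[[0,0,0],[0,0,0],0.8],[[0,0,0],[0,0,0],0.8],[[0,0,0],[0,0,0],0.8]]'
cat >> h.py <<'E'
def arc(th0,n,step):
    # constant body step about pivot (axis through piv along yoke y); measured pose now
    x,R=pose();p=R.T@(piv-x);S=Rn.from_rotvec([0,0,step]).as_matrix();print('row shift cm',((p-S@p)*100).round(3),'p',p.round(4))
    print('yaw,tilt',np.degrees(np.arctan2(R[1,2],R[0,2])).round(1),np.degrees(np.arctan2(R[1,1],-R[2,1])).round(1))
E
python3 - <<'E'
from h import *
arc(0,1,.05);arc(0,1,-.05);R1=Rt(-.52);togo(np.array([.571,.169,.14])+R1[:,1]*G,R1)
print(ctrl.get_obs()['torque'])
E
```

```text
time_s: 19.0
eef_pos: [0.5741, 0.1478, 0.1003]
eef_rot: [-0.38, 0.613, -0.342, 0.602]
wrist_force: [0.6, 0.8, -0.6]
opening: 0.14
row shift cm [ 0.152 -0.361  0.   ] p [ 0.0729  0.0286 -0.0028]
yaw,tilt 3.2 -28.5
row shift cm [-0.134  0.368  0.   ] p [ 0.0729  0.0286 -0.0028]
yaw,tilt 3.2 -28.5
tool shift cm [ 0.13  0.29 -0.22] turn [-0.017  0.002 -0.021]
[0.41766282 0.10413296 0.17190558]
```

```bash
python3 -m jog '[[[0.15,-0.36,0],[0,0,0.05],0.8],[[0.15,-0.36,0],[0,0,0.05],0.8],[[0.15,-0.36,0],[0,0,0.05],0.8],[[0.15,-0.36,0],[0,0,0.05],0.8],[[0.15,-0.36,0],[0,0,0.05],0.8],[[0.15,-0.36,0],[0,0,0.05],0.8]]'
python3 - <<'E'
from h import *
arc(0,1,.05);print(ctrl.get_obs()['torque'])
E
```

```text
time_s: 19.5
eef_pos: [0.5742, 0.149, 0.1215]
eef_rot: [-0.47, 0.555, -0.43, 0.535]
wrist_force: [-0.3, -0.2, -3.2]
opening: 0.138
row shift cm [ 0.14  -0.374  0.   ] p [ 0.0754  0.0261 -0.0038]
yaw,tilt 3.5 -10.8
[ 0.00292791  0.02451572 -0.01995782]
```

```bash
python3 -m jog '[[[0.14,-0.38,0],[0,0,0.05],0.8],[[0.14,-0.38,0],[0,0,0.05],0.8],[[0.14,-0.38,0],[0,0,0.05],0.8],[[0.14,-0.38,0],[0,0,0.05],0.8],[[0.14,-0.38,0],[0,0,0.05],0.8],[[0.14,-0.38,0],[0,0,0.05],0.8],[[0.14,-0.38,0],[0,0,0.05],0.8],[[0.14,-0.38,0],[0,0,0.05],0.8]]'
python3 - <<'E'
from h import *
arc(0,1,.05);print(ctrl.get_obs()['torque'],ctrl.get_obs()['q'])
E
```

```text
time_s: 20.17
eef_pos: [0.5753, 0.1366, 0.1534]
eef_rot: [0.572, -0.452, 0.535, -0.427]
wrist_force: [1.5, 1.1, -5.5]
opening: 0.139
row shift cm [ 0.145 -0.369  0.   ] p [ 0.0746  0.0271 -0.0046]
yaw,tilt 3.5 13.1
[-0.31269096 -0.15676616 -0.18294967] [-0.1076913   0.23507109  1.65310178  0.23787019  1.28149431  1.3289656 ]
```

```bash
python3 -m jog '[[[0.15,-0.38,0],[0,0,0.052],0.8],[[0.15,-0.38,0],[0,0,0.052],0.8],[[0.15,-0.38,0],[0,0,0.052],0.8],[[0.15,-0.38,0],[0,0,0.052],0.8],[[0.15,-0.38,0],[0,0,0.052],0.8],[[0.15,-0.36,0],[0,0,0.05],0.8],[[0,0,0],[0,0,0],0.8]]'
python3 - <<'E'
from h import *
arc(0,1,.05);print(ctrl.get_obs()['torque'])
cam('scene','s10')
a=cv2.imread('pics/s10.png')[190:310,300:440];cv2.imwrite('pics/s10c.png',cv2.convertScaleAbs(cv2.resize(a,None,fx=5,fy=5,interpolation=cv2.INTER_CUBIC),alpha=1.7))
E
```

```text
time_s: 20.75
eef_pos: [0.5766, 0.118, 0.1728]
eef_rot: [0.634, -0.357, 0.602, -0.33]
wrist_force: [-0.8, 2.1, 2.4]
opening: 0.136
row shift cm [ 0.149 -0.365  0.   ] p [ 0.0738  0.028  -0.0051]
yaw,tilt 3.2 31.9
[0.37993427 0.33736568 0.04884656]
```

View pics/s10c.png

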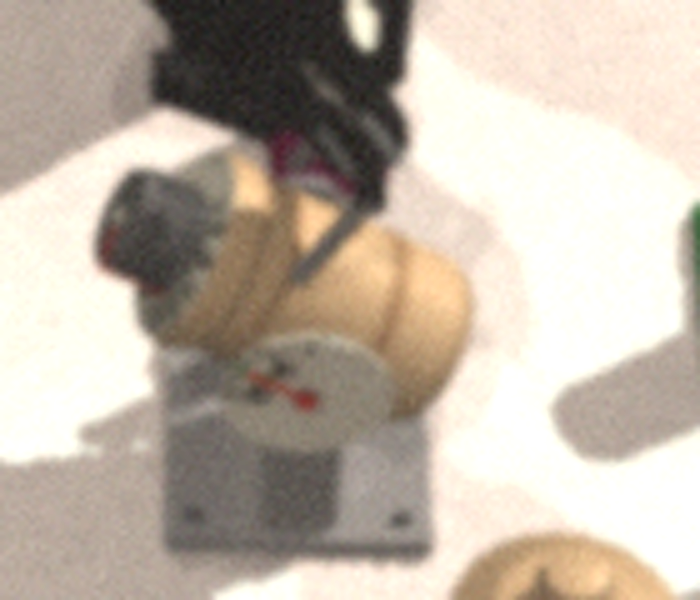

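```bash
python3 -m jog '[[[0,0,0],[0,0,0],0.8],[[0,0,0],[0,0,0],0.8],[[0,0,0],[0,0,0],0.8],[[0,0,0],[0,0,0],0.8],[[0,0,0],[0,0,0],0.8],[[0,0,0],[0,0,0],0.8],[[0,0,0],[0,0,0],0.8],[[0,0,0],[0,0,0],0.8],[[0,0,0],[0,0,0],0.8],[[0,0,0],[0,0,0],0.8],[[0,0,0],[0,0,0],0.8],[[0,0,0],[0,0,0],0.8]]'
python3 - <<'E'
from h import *
arc(0,1,-.05);print(ctrl.get_obs()['torque'])
E
```

```text
time_s: 21.8
eef_pos: [0.5766, 0.1176, 0.1725]
eef_rot: [0.632, -0.361, 0.599, -0.333]
wrist_force: [0.4, -0.8, 0.7]
opening: 0.137
row shift cm [-0.135  0.368  0.   ] p [ 0.0729  0.0289 -0.0052]
yaw,tilt 3.3 31.2
[-0.36053611  0.17846309 -0.15194042]
```

Held at ~60° for over a second. Now back.

```bash
python3 -m jog '[[[-0.14,0.37,0],[0,0,-0.05],0.8],[[-0.14,0.37,0],[0,0,-0.05],0.8],[[-0.14,0.37,0],[0,0,-0.05],0.8],[[-0.14,0.37,0],[0,0,-0.05],0.8],[[-0.14,0.37,0],[0,0,-0.05],0.8],[[-0.14,0.37,0],[0,0,-0.05],0.8],[[-0.14,0.37,0],[0,0,-0.05],0.8],[[-0.14,0.37,0],[0,0,-0.05],0.8],[[-0.14,0.37,0],[0,0,-0.05],0.8],[[-0.14,0.37,0],[0,0,-0.05],0.8]]'
python3 - <<'E'
from h import *
arc(0,1,-.05);print(ctrl.get_obs()['torque'])
E
```

```text
time_s: 22.63
eef_pos: [0.5753, 0.1392, 0.1435]
eef_rot: [0.525, -0.502, 0.487, -0.485]
wrist_force: [-0.2, -2.6, -1.9]
opening: 0.134
row shift cm [-0.15   0.353  0.   ] p [ 0.0699  0.0317 -0.0042]
yaw,tilt 3.1 1.5
[-0.06656682  0.167265    0.09118702]
```

```bash
python3 -m jog '[[[-0.14,0.37,0],[0,0,-0.05],0.8],[[-0.14,0.37,0],[0,0,-0.05],0.8],[[-0.14,0.37,0],[0,0,-0.05],0.8],[[-0.14,0.37,0],[0,0,-0.05],0.8],[[-0.14,0.37,0],[0,0,-0.05],0.8],[[-0.14,0.37,0],[0,0,-0.05],0.8],[[-0.14,0.37,0],[0,0,-0.05],0.8],[[-0.14,0.37,0],[0,0,-0.05],0.8]]'
python3 - <<'E'
from h import *
arc(0,1,-.05);print(ctrl.get_obs()['torque']);togo([.5741,.1478,.1003])
E
```

```text
time_s: 23.3
eef_pos: [0.5746, 0.1466, 0.1127]
eef_rot: [-0.414, 0.593, -0.371, 0.583]
wrist_force: [0.1, -2.5, -0.9]
opening: 0.139
row shift cm [-0.15   0.352  0.   ] p [ 0.0696  0.0318 -0.0036]
yaw,tilt 3.3 -22.5
[0.24158003 0.21462405 0.11103385]
tool shift cm [-0.59  1.1  -0.07] turn
```

```bash
python3 -m jog '[[[-0.14,0.36,0],[0,0,-0.04],0.8],[[-0.14,0.36,0],[0,0,-0.04],0.8],[[-0.14,0.36,0],[0,0,-0.03],0.8]]';python3 -m jog '[[[-0.1,0.3,0],[0,0,-0.03],0.8],[[-0.05,0.3,0],[0,0,-0.02],0.8]]'
python3 - <<'E'
from h import *
arc(0,1,-.05);print(ctrl.get_obs()['torque']);togo([.5741,.1478,.1003])
E
```

```text
time_s: 23.55
eef_pos: [0.5745, 0.1472, 0.101]
eef_rot: [-0.38, 0.614, -0.335, 0.605]
wrist_force: [-0.6, 0.5, 4.2]
opening: 0.136
time_s: 23.72
eef_pos: [0.5748, 0.145, 0.1011]
eef_rot: [-0.361, 0.624, -0.317, 0.616]
wrist_force: [-8.1, 1.0, 19.4]
opening: 0.136
row shift cm [-0.156  0.344  0.   ] p [ 0.0679  0.0329 -0.0036]
yaw,tilt 3.5 -32.6
[-1.05177909  1.13604219 -0.7017774 ]
tool shift cm [-0.28 -0.09 -0.06] turn
```

```bash
python3 -m jog '[[[0,0,0],[0,0,0],1.5],[[0,0,0],[0,0,0],2.5],[[0,0,0],[0,0,0],3.5],[[0,0,0],[0,0,0],4],[[0,0,0],[0,0,0],4],[[0,-1,0],[0,0,0],4],[[0,-2,0],[0,0,0],4],[[0,-3,0],[0,0,0],4],[[0,-3.5,0],[0,0,0],4],[[0,-3.5,0],[0,0,0],4],[[0,-3.5,0],[0,0,0],4],[[0,0,0],[0,0,0],4]]'
python3 - <<'E'
from h import *
print(pose()[0])
cam('scene','s11');c=cam('wrist');P=cloud(c)
m=(c['frame'].max(-1)<70)&(abs(P[...,2]-.144)<.02)&(abs(P[...,0]-.57)<.06)&(abs(P[...,1]-.169)<.015);print('bar',m.sum(),np.median(P[m],0),np.percentile(P[m][:,2],97))
t=cam('top','t11');Q=cloud(t);q=Q[(Q[...,2]>.15)&(Q[...,2]<.175)&(abs(Q[...,0]-.462)<.06)&(abs(Q[...,1]-.337)<.06)];print('jar',len(q),np.median(q,0))
f=lambda a:cv2.convertScaleAbs(cv2.resize(a,(400,400),interpolation=cv2.INTER_CUBIC),alpha=1.6)
a=cv2.imread('pics/s11.png')[205:315,310:420];b=cv2.imread('pics/t11.png')[195:305,220:330]
cv2.imwrite('pics/fin.png',np.hstack([f(a),f(b)]))
E
```

```text
time_s: 24.72
eef_pos: [0.563, 0.238, 0.2451]
eef_rot: [-0.359, 0.626, -0.32, 0.614]
wrist_force: [1.4, -0.2, 0.2]
opening: 0.466
[0.56295496 0.23801238 0.24514415]
bar 1670 [0.57292852 0.17381039 0.14529793] 0.14720597470466032
jar 448 [0.46220435 0.34291887 0.16273385]
```

View pics/fin.png

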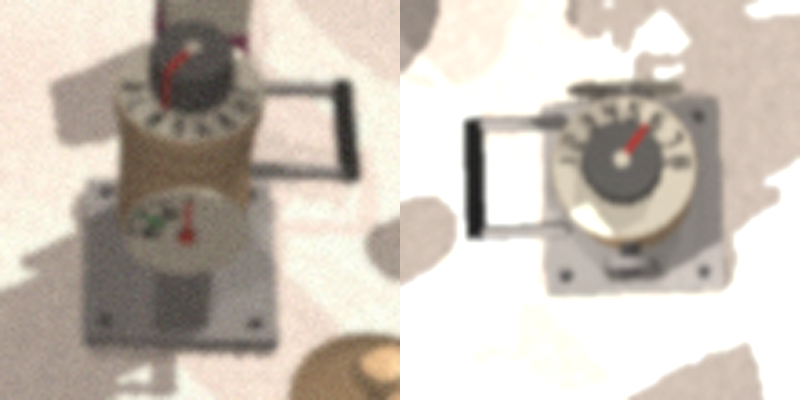

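```bash
python3 -c "
from bench import ctrl
print(ctrl.hand_in(), ctrl.get_obs()['wrist_force'])"
```

```text
the job is handed in; nothing more can be done
the job is handed in; nothing more can be done
```

I finished every step and handed the job in after about 25 s of robot time; the hand-in gave no verdict.

- **Jar:** it stands upright and let go on the green lid, about 8 mm from the centre at most. It was in the same place in the last check.
- **Dose ring:** I turned it from 3 to 6. The last pictures show the red mark still at 6 after the tip.
- **Canister:** I tipped it by its bar to about 60 degrees (60.4 from the tool pose, about 60 on the scale). I held it there for just over 1 s and brought it back until it pressed on its stop (about 19 N). The pointer then showed level, and the bar was back at its starting height.
- **At hand-in:** the gripper was open and backed well clear, with no notable force on the wrist.

**Disagreement:** in the cameras, the fingers ended about 35–40 mm short of the reported TCP. Because of that, the first try at the ring closed above it without turning it. I allowed for the gap in the second ring grasp and the bar grasp, and both held.

I did not measure the bystander objects again at the end. The arm never pressed on any of them as far as the force readings I took showed.

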